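# Tip the used vials out of the four-bay tray

### The job

Empty the three used vials (no coloured cap) out of the vial tray into the yellow tub without touching them with the fingers: lift the tray over the tub and tip it on the corner of the used bay, so that only that bay empties through its rim gap and the unused vials stay in their bays. Then set the tray gently back down flat on its blue mat and shut the tub's lid fully, leaving the other things on the trolley where they are.

Things in the scene. Friction and masses are not known exactly. Their poses are not given: they have to be found in the camera images.
- tray: white plastic four-bay vial tray, 0.2 to 0.35 kg plus 0.16 kg of vials: regular octagon 141 mm across flats, floor 3 mm, rim 3 mm thick and 34 mm high on the sides facing its +x, -x, +y, -y. The diagonal sides are open. Two dividers, 3 mm thick, 34 mm high, along its x and y axes part the bays. Origin: centre of underside; z up; any yaw. Vials in it slide once the floor slopes 15 to 22 degrees
- tray_grip (a point): centre of the tray's black grip bar, 86 mm above the tray's underside; axes as the tray's. The bar lies along the tray's x over the middle: 76 mm long (x), 14 mm thick (y), 24 mm high (74 to 98 mm above the underside), on two flat straps 3 mm thick at x = -32 and +32 mm
- used_lip (a point): middle of the floor's edge in the rim gap of the used bay, the bay at the tray's +x, +y; axes as the tray's. It lies 49.9 mm in x and in y from the tray's middle (70.5 mm out), 3 mm above the underside. The gap is that whole diagonal side, 58 mm wide, open down to the floor; the other bays have the same gap
- mat: flat blue mat fixed on the trolley on which the tray stands, 210 x 210 x 4 mm; origin at the centre of its underside, on the trolley top
- tub: open yellow plastic tub for used glass, fixed: 160 x 160 mm, 110 mm high, walls and floor 4 mm; origin at the centre of its underside. Its lid is hinged along the rim on its +x side, away from the robot (the tub is turned by at most 0.3 rad)
- tub_lid (a joint): hinge of the tub's yellow lid, rad: 0 is shut flat on the rim, it grows as the lid opens, 1.57 stands upright, stop at 2.0 (leaning away from the robot). It starts open at 1.72 to 1.98. The hinge is stiff: the lid stays at any angle and needs about 1 to 2 N at its free edge to move
- lid_hinge (a point): middle of the lid's hinge line, which runs along the tub's y, 80 mm from the tub's centre towards +x, 110.5 mm above the trolley
- lid_edge (a point): middle of the lid's free edge, on its outer (upper when shut) face, 160 mm from the hinge; the lid is 160 x 160 mm and 4 mm thick, with a thumb tab 16 mm long and 50 mm wide beyond this edge
- blue_bay (a point): centre of the floor of the blue bay, -33 mm in x and +33 mm in y from the tray's middle, 3 mm above its underside
- red_bay (a point): centre of the floor of the red bay, -33 mm in x and -33 mm in y from the tray's middle, 3 mm above its underside
- green_bay (a point): centre of the floor of the green bay, +33 mm in x and -33 mm in y from the tray's middle, 3 mm above its underside
- used_vial1: glass vial, 22 mm diameter, 40 mm tall, about 12 g, standing in the used bay at the start; origin at the centre of its flat foot, z up through its cap. Used: empty clear glass, no coloured cap, bare silver collar with a dark stopper
- used_vial2: glass vial, 22 mm diameter, 40 mm tall, about 12 g, standing in the used bay at the start; origin at the centre of its flat foot, z up through its cap. Used: empty clear glass, no coloured cap, bare silver collar with a dark stopper
- used_vial3: glass vial, 22 mm diameter, 40 mm tall, about 12 g, standing in the used bay at the start; origin at the centre of its flat foot, z up through its cap. Used: empty clear glass, no coloured cap, bare silver collar with a dark stopper
- blue_vial1: glass vial, 22 mm diameter, 40 mm tall, about 20 g, standing in the blue bay at the start; origin at the centre of its flat foot, z up through its cap. Unused: white powder inside and a blue cap
- blue_vial2: glass vial, 22 mm diameter, 40 mm tall, about 20 g, standing in the blue bay at the start; origin at the centre of its flat foot, z up through its cap. Unused: white powder inside and a blue cap
- red_vial1: glass vial, 22 mm diameter, 40 mm tall, about 20 g, standing in the red bay at the start; origin at the centre of its flat foot, z up through its cap. Unused: white powder inside and a red cap
- red_vial2: glass vial, 22 mm diameter, 40 mm tall, about 20 g, standing in the red bay at the start; origin at the centre of its flat foot, z up through its cap. Unused: white powder inside and a red cap
- green_vial1: glass vial, 22 mm diameter, 40 mm tall, about 20 g, standing in the green bay at the start; origin at the centre of its flat foot, z up through its cap. Unused: white powder inside and a green cap
- green_vial2: glass vial, 22 mm diameter, 40 mm tall, about 20 g, standing in the green bay at the start; origin at the centre of its flat foot, z up through its cap. Unused: white powder inside and a green cap
- amber_jar: brown glass jar with a black lid, 48 mm diameter, 75 mm tall, bystander; origin at the centre of its foot
- white_bottle: white plastic bottle with a blue cap, 44 mm diameter, 110 mm tall, bystander; origin at the centre of its foot
- gallipot: small steel cup, 68 mm diameter, 42 mm tall, bystander; origin at the centre of its foot
- carton: small white and blue medicine carton, 75 x 110 x 50 mm, bystander; origin at the centre of its underside
Mind the look-alikes: they are no part of the job. Of the things that look like the tub, the middle-sized one is meant.

How it is judged (in metres and radians):
At the end, for the whole second after the job is handed in: The 3 used vials lie inside the tub below its rim; each of the 6 unused vials is within 50 mm of the centre of its own bay's floor; the tray stands still and flat (tilt under 0.05 rad) on the mat, middle within 45 mm of the mat's middle; the tub's lid is shut (under 0.05 rad) (x of used_vial1 in the frame of tub between -0.08 and 0.08 m and y of used_vial1 in the frame of tub between -0.08 and 0.08 m and z of each of used_vial1, used_vial2, used_vial3 in the frame of tub below 0.09 m and x of used_vial2 in the frame of tub between -0.08 and 0.08 m and y of used_vial2 in the frame of tub between -0.08 and 0.08 m and x of used_vial3 in the frame of tub between -0.08 and 0.08 m and y of used_vial3 in the frame of tub between -0.08 and 0.08 m and distance between each of blue_vial1, blue_vial2 and blue_bay below 0.05 m and distance between each of red_vial1, red_vial2 and red_bay below 0.05 m and distance between each of green_vial1, green_vial2 and green_bay below 0.05 m and horizontal distance between tray and mat below 0.045 m and z of tray in the frame of mat below 0.01 m and angle between tray's own z axis and vertical below 0.05 rad and linear speed of tray below 0.02 m/s and value of joint tub_lid below 0.05 rad); the robot touches nothing.
It fails at once if the fingers touch a used vial (contact force between the fingers and used_vial1 above 0.5 N or contact force between the fingers and used_vial2 above 0.5 N or contact force between the fingers and used_vial3 above 0.5 N).
It fails at once if an unused vial leaves its bay (more than 50 mm from the bay's centre) (not (distance between blue_vial1 and blue_bay below 0.05 m) or not (distance between blue_vial2 and blue_bay below 0.05 m) or not (distance between red_vial1 and red_bay below 0.05 m) or not (distance between red_vial2 and red_bay below 0.05 m) or not (distance between green_vial1 and green_bay below 0.05 m) or not (distance between green_vial2 and green_bay below 0.05 m)).
It fails at once if a bystander (jar, bottle, cup or carton) is moved more than 30 mm (distance of any of amber_jar, white_bottle, gallipot, carton from where it was at the start of the episode above 0.03 m).
It fails at once if the tray is let fall onto its mat (loose and faster than 0.4 m/s close above it) (linear speed of tray above 0.4 m/s and z of tray in the frame of mat below 0.04 m and contact force between the fingers and tray below 0.5 N).
It fails at once if the tray is slammed down on its mat (over 60 N) (contact force between tray and mat above 60 N).
It also fails if it takes over 70 s, if anything falls off the work surface, if the arm or the gripper's body presses on something with over 40 N, if the wrist force passes 120 N, or if a joint passes its speed limit or range.

### The arm

A 6-joint arm with a two-finger parallel gripper is mounted at the origin on the work surface. World frame = base frame: x ahead of the robot, y to its left, z up, the work surface at z = 0. Lengths are in mm, angles in rad, forces in N, time in s.
With the tool pointing down it reaches from about 350 to 775 mm from the base axis. Payload 7.3 kg.
Tool frame: the origin (TCP) lies at the very end of the fingers, on their centre line; the grasp point (between the pads) lies 19 mm behind it; z points along the fingers, y is the line along which they close (so a half turn about z gives the same grasp; the last joint's range is limited). The gripper opens to 92 mm and grips with 3 to 60 N. Pads are 19 mm wide; open, the fingers measure 130 mm over their backs; the gripper's body (75 mm by 190 mm) begins 47 mm behind the grasp point.
Start: joints at [-1.308, 0.342, 1.524, -0, 1.275, -0.146], TCP at [208.716, -481.75, 226.741] pointing down, gripper open.
Joint ranges: [-2.53, 2.53], [-0.77, 2.02], [0.04, 2.7], [-1, 4.14], [0.28, 2.66], [-3.11, 3.11]. Speed limits (rad/s): [2.57, 2.57, 3.14, 3.14, 3.14, 3.14].

### API

Orientations are given as [roll, pitch, yaw] about the fixed x, y, z axes, in that order (R = Rz(yaw) Ry(pitch) Rx(roll)).
In Python, from plant import * gives the robot as it stands.
- The arm moves only by the tool arm_command, never from a script. Its arguments are lists of equal length, an entry for each row: "gripper": the finger opening in mm, from 0 to 91.8; "dp": the shift along the tool's x, y, z in units of 25 mm (1.0 is 25 mm), a list of three; "twist": the turn about the tool's z in units of 5 degrees (1.0 is 5 degrees). A call has exactly 5 rows; each row shifts and turns the commanded pose from where the row before left it, along the tool's axes as they then stand; what a row does not reach is not made up. A row lasts 1/8 s, in which the tool goes at most 62.5 mm and 10.7 degrees, less where a joint would pass 70% of its speed; a pose out of reach is approached as far as the arm can. A call is refused whole if a number of a shift passes 1 or a number of a turn 1, either way. A call with a gripper value outside its range is refused whole. The fingers move at their own pace and stop on an object; the grip force is fixed at half the most. Time passes only in rows, so rows that do not move let the fingers close, or fill a call up. It gives the time, the measured TCP pose, the force, the opening and the grip force at its end, in the units of the state.
- get_obs(): the state, without advancing time (a new reading comes with each control period).
- capture(name): name is "scene" or "top" or "wrist"; returns the picture (400x640x3 uint8, red, green, blue); there is no depth.
- get_calibration(name): a dict with "mtx" (3x3 intrinsics, pixels), "position" and "attitude" of the camera in the world; the wrist camera has in their place "mount" (4x4, takes a point from camera to tool coordinates, whose origin is the TCP and whose axes are the flange's). Camera axes: x right, y down, z forward; pixel columns grow to the right and rows downward; lengths in mm; the calibration is good to about 2 mm. A picture is of the moment at which its call begins: read the wrist's pose just before it. get_calibration takes no time and is no camera call.
- close_job(): hands the job in; it is judged then, once.
The state is a dict: "time": time; "joint_positions": joint angles; "dq": joint speeds; "tau": joint torques, N m; "tool_pos": TCP position; "tcp_rot": TCP orientation; "contact_force": force on the tool from outside, world axes, zero at the start; "moment": the same for the moment, N m; "grip_width": finger opening in mm; "finger_force": force on a finger pad.
Only numpy, scipy, OpenCV 4.12 (cv2) and the standard library are available. Lean on these libraries where they do the work, as an engineer would, in place of code of your own. Each camera call takes 0.05 s, during which the arm holds its last target. There are 200 camera calls.

## Working session

There is one attempt and no reset: what is moved stays moved. The work goes in short steps, Python scripts to look and compute and a tool call to move; the robot and the scene stay as the last step left them, time stands still between calls to the robot, and variables do not carry over. Pictures are saved under pics/ and viewed, at most 10 in all, crops included, and the job is handed in when it is done.

Besides the shell and the picture viewer there is one more tool, called after "Call:" as name([rows], argument=value, ...), one row to a line, values as JSON. arm_command: Moves the arm, as the interface text tells. Its arguments: {"type":"object","properties":{"gripper":{"type":"array"},"dp":{"type":"array"},"twist":{"type":"array"}},"required":["gripper","dp","twist"]}

```bash
mkdir -p pics; python3 - <<'E'
from plant import *
import cv2,numpy as np
o=get_obs();print(o['time'],o['tool_pos'],o['tcp_rot'],o['grip_width'])
for n in("scene","top"):
    im=capture(n);np.save(f'pics/{n}.npy',im);cv2.imwrite(f'pics/{n}.png',im[:,:,::-1]);c=get_calibration(n);print(n,c)
print(get_calibration("wrist"))
E
```

```text
0.0 [ 208.60430337 -481.32115804  226.03323437] [-3.14001983e+00 -2.21661883e-04  4.08820960e-01] 91.95586661271119
scene {'mtx': array([[383.85439336,   0.        , 317.79359064],
       [  0.        , 383.85439336, 195.5690801 ],
       [  0.        ,   0.        ,   1.        ]]), 'position': array([247.61821124, 664.80807035, 818.15075733]), 'attitude': array([-2.36689695e+00,  1.83571949e-03, -2.82382397e+00])}
top {'mtx': array([[431.73042722,   0.        , 323.84329897],
       [  0.        , 431.73042722, 204.28649134],
       [  0.        ,   0.        ,   1.        ]]), 'position': array([ 389.89180668,  -22.82593462, 1465.98842842]), 'attitude': array([-3.10168222,  0.01641571, -1.57230202])}
{'mtx': array([[302.09780744,   0.        , 316.45479739],
       [  0.        , 302.09780744, 201.141046  ],
       [  0.        ,   0.        ,   1.        ]]), 'mount': array([[-5.73721420e-04, -9.60086203e-01, -2.79703690e-01,
         7.45098162e+01],
       [ 9.99999574e-01, -7.53079003e-04,  5.33777672e-04,
        -4.11266050e-01],
       [-7.23111554e-04, -2.79703265e-01,  9.60086226e-01,
        -1.58725963e+02],
       [ 0.00000000e+00,  0.00000000e+00,  0.00000000e+00,
         1.00000000e+00]])}
```

View pics/scene.png

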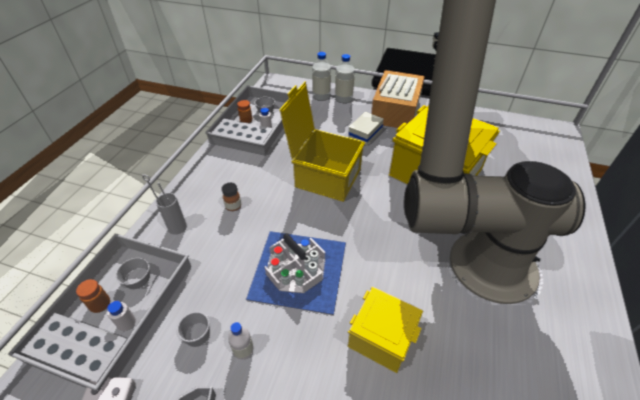

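View pics/top.png

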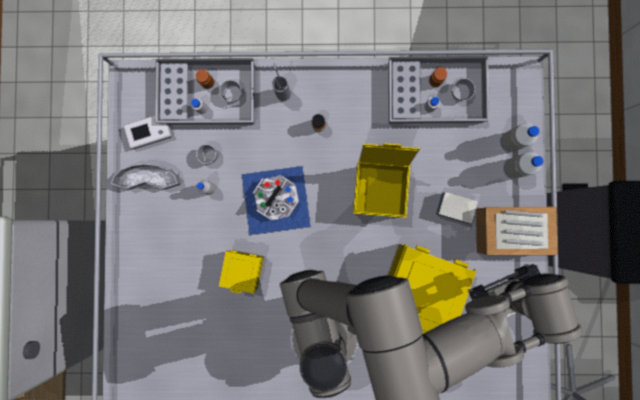

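The yellow candidates in the top view are a small shut box at (241,272), a large one at (430,285) and an open one with a raised lid at (382,190). The open, middle-sized one fits the description. The tray is on the mat at (276,200). I'll confirm with a crop and measure.

```bash
cat > h.py <<'E'
from plant import *
import cv2,numpy as np
from scipy.spatial.transform import Rotation as R
def Rm(a): return R.from_euler('xyz',a).as_matrix()
def cam(n,obs=None):
    c=get_calibration(n)
    if n!="wrist": return c['mtx'],Rm(c['attitude']),np.array(c['position'])
    T=np.eye(4);T[:3,:3]=Rm(obs['tcp_rot']);T[:3,3]=obs['tool_pos'];T=T@c['mount'];return c['mtx'],T[:3,:3],T[:3,3]
def ray(c,uv,z):
    K,A,p=c;uv=np.atleast_2d(uv).astype(float)
    d=(A@np.linalg.inv(K)@np.c_[uv,np.ones(len(uv))].T).T
    return p+d*((z-p[2])/d[:,2])[:,None]
def proj(c,P):
    K,A,p=c;q=(K@A.T@(np.atleast_2d(P)-p).T).T;return q[:,:2]/q[:,2:]
def shot(n,name):
    o=get_obs();im=capture(n);np.save(f'pics/{name}.npy',im);return cam(n,o),im
E
python3 - <<'E'
from h import *
t=np.load('pics/top.npy');s=np.load('pics/scene.npy')
ct,cs=cam('top'),cam('scene')
def comp(m,n=1):
    k,l,st,ce=cv2.connectedComponentsWithStats(m.astype(np.uint8));
    i=1+np.argsort(-st[1:,4])[:n];return [(l==j,st[j],ce[j]) for j in i]
for im,c,nm,box in((t,ct,'top',(230,150,330,250)),(s,cs,'scene',(240,225,360,320))):
    h=cv2.cvtColor(im,cv2.COLOR_RGB2HSV)
    x0,y0,x1,y1=box
    m=np.zeros(h.shape[:2],bool);m[y0:y1,x0:x1]=((h[...,0]>100)&(h[...,0]<125)&(h[...,1]>120)&(h[...,2]>40))[y0:y1,x0:x1]
    mk,st,ce=comp(m)[0]
    P=np.argwhere(mk)[:,::-1].astype(np.float32);W=ray(c,P,4)[:,:2].astype(np.float32)
    r=cv2.minAreaRect(W);print(nm,'mat',r)
    h2=((h[...,0]>20)&(h[...,0]<35)&(h[...,1]>150)&(h[...,2]>40))
    for mk,st,ce in comp(h2,3):print(' yellow',st,ce)
cr=lambda im,x,y,w,hh,k:cv2.resize(im[y:y+hh,x:x+w],None,fx=k,fy=k,interpolation=cv2.INTER_CUBIC)
a=cr(t,240,160,75,75,4);b=cr(t,340,135,100,95,4);d=cr(s,255,225,80,80,5);e=cr(s,280,80,90,120,3)
C=np.zeros((400+382,800,3),np.uint8);C[:300,:300]=a;C[:380,300:700]=b
C2=np.zeros((580,700,3),np.uint8);C=np.zeros((600,800,3),np.uint8)
C[:300,:300]=a;C[:285,300:600]=cv2.resize(b,(300,285));C[300:600,:300]=cv2.resize(d,(300,300));C[290:590,300:525]=cv2.resize(e,(225,300))
cv2.imwrite('pics/crop.png',C[:,:,::-1])
E
```

```text
top mat ((462.6460876464844, 165.36590576171875), (204.4873046875, 204.46253967285156), 7.768924236297607)
 yellow [ 389  245   87   89 4252] [433.28504233 284.35206961]
 yellow [ 354  144   65   73 3709] [382.9962254  180.05257482]
 yellow [ 219  251   44   43 1448] [240.41643646 271.52486188]
scene mat ((463.4496154785156, 167.0836181640625), (203.7962188720703, 204.43893432617188), 7.67097282409668)
 yellow [ 280   83   85  118 4929] [317.55974843 149.8224792 ]
 yellow [ 349  288   73   84 3945] [384.3373891  328.40659062]
 yellow [ 390  105   39   79 1800] [409.00111111 145.70166667]
```

View pics/crop.png

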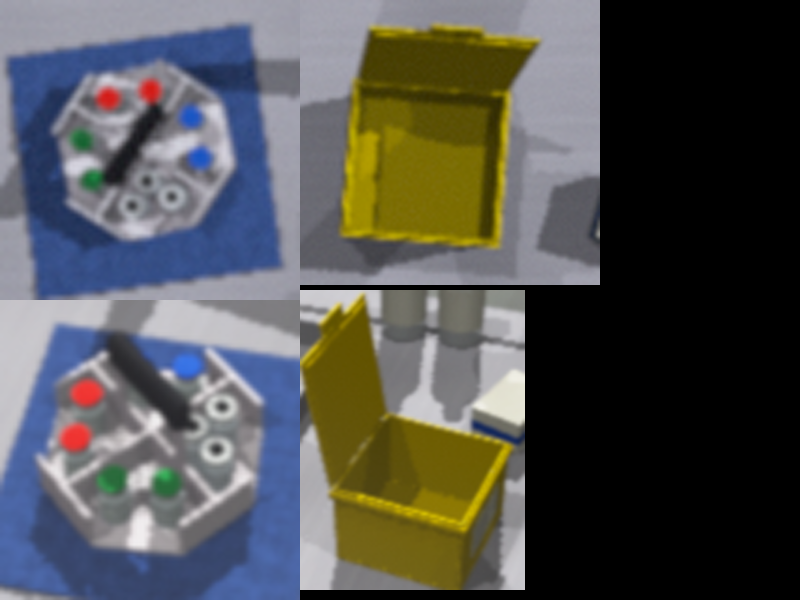

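The crops confirm the tub is the open middle-sized one, with rim corners at about (355,214), (406,216), (409,167) and (359,164). The bar runs from (267,204) to (279,188). The used bay, with its silver collars, is at the bottom of the picture, towards the robot.

```bash
python3 - <<'E'
from h import *
ct,cs=cam('top'),cam('scene')
t=np.load('pics/top.npy')
b=ray(ct,[(267.5,204.5),(278.75,188)],102)
print('bar by hand',b[:,:2].round(),b.mean(0))
h=cv2.cvtColor(t,cv2.COLOR_RGB2HSV);m=np.zeros(h.shape[:2],np.uint8)
m[180:212,260:286]=(h[...,2]<60)[180:212,260:286]
k,l,st,ce=cv2.connectedComponentsWithStats(m);j=1+np.argmax(st[1:,4]);P=np.argwhere(l==j)[:,::-1]
W=ray(ct,P,102)[:,:2].astype(np.float32);r=cv2.minAreaRect(W);print('bar mask',r,len(P))
d=b[0]-b[1];print('tray yaw',np.degrees(np.arctan2(d[1],d[0])))
q=ray(ct,[(355,213.7),(406.3,216.3),(409.3,166.7),(359,164.3)],110)
print('tub rim',q[:,:2].round(),q.mean(0).round(),[np.linalg.norm(q[i]-q[i-1]).round() for i in range(4)])
print('tub yaw',[np.degrees(np.arctan2(*(q[a]-q[c])[[1,0]])) for a,c in((3,0),(2,1))])
# second view: rim mask check in scene (approx crop pixels)
f=lambda u,v:(280+(u-300)*90/225,80+(v-290)*120/300)
qs=ray(cs,[f(333,492),f(465,528),f(513,448),f(388,416)],110);print('scene rim',qs[:,:2].round(),qs.mean(0).round())
E
```

```text
bar by hand [[444. 178.]
 [496. 142.]] [470.2632556 160.2742183 102.       ]
bar mask ((470.528564453125, 161.4005584716797), (14.849082946777344, 70.1793441772461), 58.06659698486328) 88
tray yaw 145.77948245991675
tub rim [[ 414.  -98.]
 [ 406. -259.]
 [ 562. -270.]
 [ 570. -112.]] [ 488. -185.  110.] [np.float64(156.0), np.float64(161.0), np.float64(156.0), np.float64(158.0)]
tub yaw [np.float64(-4.874827102009263), np.float64(-3.9718647004845)]
scene rim [[ 575. -103.]
 [ 417.  -91.]
 [ 399. -244.]
 [ 561. -259.]] [ 488. -174.  110.]
```

Call:
arm_command([
  [0,0,-1],
  [0,0,-1],
  [0,0,-1],
  [0,0,-1],
  [0,0,-1],
], gripper=[91,91,91,91,91], twist=[0,0,0,0,0])

```text
time: 0.72
tool_pos: [208.6, -481.5, 352.1]
tcp_rot: [-3.141, -0.0, 0.409]
contact_force: [-0.6, -0.0, -0.2]
grip_width: 91.0
finger_force: 0.0
```

Call:
arm_command([
  [0.99,-0.97,0],
  [0.99,-0.97,0],
  [0.99,-0.97,0],
  [0.99,-0.97,0],
  [0.99,-0.97,0],
], gripper=[91,91,91,91,91], twist=[0,0,0,0,0])

```text
time: 1.35
tool_pos: [274.3, -320.1, 351.4]
tcp_rot: [-3.141, 0.0, 0.409]
contact_force: [0.3, 0.7, 0.8]
grip_width: 91.2
finger_force: 0.0
```

Call:
arm_command([
  [0.99,-0.97,0],
  [0.99,-0.97,0],
  [0.99,-0.97,0],
  [0.99,-0.97,0],
  [0.99,-0.97,0],
], gripper=[91,91,91,91,91], twist=[0,0,0,0,0])

```text
time: 1.98
tool_pos: [339.5, -159.7, 351.5]
tcp_rot: [-3.141, 0.0, 0.409]
contact_force: [-0.1, 0.7, 0.1]
grip_width: 91.0
finger_force: 0.0
```

```bash
python3 - <<'E'
from h import *
o=get_obs();c,im=shot('wrist','w1');cv2.imwrite('pics/w1.png',im[:,:,::-1]);np.save('pics/w1obs.npy',np.r_[o['tool_pos'],o['tcp_rot']])
print(proj(c,[(414,-98,110),(406,-259,110),(562,-270,110),(570,-112,110)]).round())
E
```

```text
[[295.  98.]
 [406. 155.]
 [476.  38.]
 [359. -31.]]
```

View pics/w1.png

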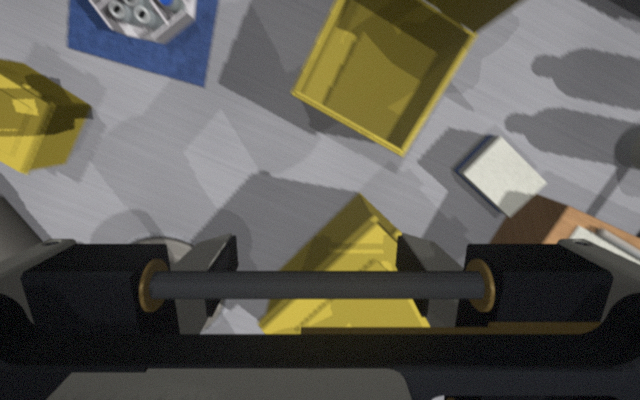

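Call:
arm_command([
  [0.99,-0.97,0],
  [0.99,-0.97,0],
  [0.99,-0.97,0],
  [0.99,-0.97,0],
  [0.99,-0.97,0],
], gripper=[91,91,91,91,91], twist=[0,0,0,0,0])

```text
time: 2.65
tool_pos: [404.9, 0.6, 351.5]
tcp_rot: [-3.142, 0.0, 0.409]
contact_force: [0.3, 0.4, -0.7]
grip_width: 91.0
finger_force: 0.0
```

Call:
arm_command([
  [0.99,-0.97,0],
  [0.99,-0.97,0],
  [0.99,-0.97,0],
  [0.99,-0.97,0],
  [0.9,-0.9,0],
], gripper=[91,91,91,91,91], twist=[0,0,0,0,0])

```text
time: 3.28
tool_pos: [469.0, 158.6, 351.3]
tcp_rot: [-3.142, 0.001, 0.409]
contact_force: [-0.5, 0.3, -0.1]
grip_width: 90.8
finger_force: 0.0
```

Call:
arm_command([
  [0,0,0.8],
  [0,0,0.8],
  [0,0,0.8],
  [0,0,0.8],
  [0,0,0.8],
], gripper=[91,91,91,91,91], twist=[1,1,1,1,1])

```text
time: 3.9
tool_pos: [468.6, 157.4, 250.7]
tcp_rot: [3.141, 0.001, -0.03]
contact_force: [1.0, -0.1, -0.1]
grip_width: 91.4
finger_force: 0.0
```

Call:
arm_command([
  [0,0,0.5],
  [0,0,0],
  [0,0,0],
  [0,0,0],
  [0,0,0],
], gripper=[91,91,91,91,91], twist=[1,1,1,1,1])

```text
time: 4.53
tool_pos: [468.6, 157.4, 238.8]
tcp_rot: [3.141, 0.001, -0.467]
contact_force: [0.7, -0.4, -0.0]
grip_width: 90.9
finger_force: 0.0
```

```bash
python3 - <<'E'
from h import *
o=get_obs();c,im=shot('wrist','w2');cv2.imwrite('pics/w2.png',im[:,:,::-1]);print(o['tool_pos'],o['tcp_rot'],o['joint_positions'])
print(proj(c,[(444,178,102),(496,142,102),(470,160,102)]).round())
E
```

```text
[468.60543059 157.35460129 238.80012691] [ 3.14094494e+00  6.77181228e-04 -4.66730555e-01] [ 1.68862577e-01  2.76483724e-01  1.58399406e+00 -1.24361220e-04
  1.28204433e+00  2.20642471e+00]
[[309. 219.]
 [317. 159.]
 [313. 190.]]
```

View pics/w2.png

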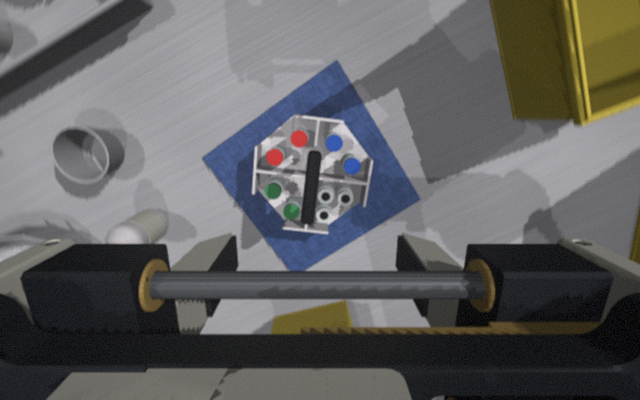

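w1 shows the tub rim's near corners at (295,94) and (402,154). w2 shows the black bar from about (308,224) to (315,152), with the used vials on its right at (324,197), (345,197) and (324,215).

```bash
python3 - <<'E'
from h import *
o=get_obs();c=cam('wrist',o);im=np.load('pics/w2.npy')
m=np.zeros(im.shape[:2],np.uint8);m[140:235,295:330]=(im.max(2)<45)[140:235,295:330]
k,l,st,ce=cv2.connectedComponentsWithStats(m);j=1+np.argmax(st[1:,4]);P=np.argwhere(l==j)[:,::-1];print(st[j])
W=ray(c,P,100)[:,:2].astype(np.float32);r=cv2.minAreaRect(W);print('bar',r)
B=cv2.boxPoints(r);e=sorted([(np.linalg.norm(B[i]-B[i-1]),i) for i in range(4)])[-1][1];d=B[e]-B[e-1];a=np.degrees(np.arctan2(d[1],d[0]));print('angle',a,a-180,a+180)
w=np.load('pics/w1obs.npy');c1=cam('wrist',dict(tool_pos=w[:3],tcp_rot=w[3:]))
q=ray(c1,[(293.5,95),(402,155),(476,36)],110);print('tub near corners',q[:,:2].round(1),np.linalg.norm(q[0]-q[1]),np.linalg.norm(q[2]-q[1]))
A=Rm(o['tcp_rot']);print('dp tool to bar',A.T@(np.r_[r[0],102]-o['tool_pos']))
E
```

```text
[302 152  18  72 369]
bar ((472.3203125, 161.5940399169922), (12.150253295898438, 74.43447875976562), 56.700382232666016)
angle 146.70036 -33.299637 326.70038
tub near corners [[ 417.   -95.6]
 [ 404.5 -255.4]
 [ 564.7 -270. ]] 160.31892787182244 160.8890720255545
dp tool to bar [  1.48331907  -5.57352295 136.79896226]
```

Call:
arm_command([
  [0.06,-0.22,0.8],
  [0,0,0.8],
  [0,0,0.8],
  [0,0,0.8],
  [0,0,0.8],
], gripper=[91,91,91,91,91], twist=[0.7,0.6,0,0,0])

```text
time: 5.2
tool_pos: [472.4, 161.6, 138.3]
tcp_rot: [3.141, 0.0, -0.576]
contact_force: [-0.5, 0.2, 0.2]
grip_width: 91.0
finger_force: 0.0
```

Call:
arm_command([
  [0,0,0.8],
  [0,0,0.8],
  [0,0,0.44],
  [0,0,0],
  [0,0,0],
], gripper=[91,91,91,60,40], twist=[0,0,0,0,0])

```text
time: 5.82
tool_pos: [473.0, 161.9, 88.8]
tcp_rot: [-3.141, -0.001, -0.577]
contact_force: [-0.5, 0.1, 0.3]
grip_width: 75.6
finger_force: 0.0
```

```bash
python3 - <<'E'
from h import *
o=get_obs();c,im=shot('wrist','w3');print(o['tool_pos'],o['tcp_rot'],o['grip_width'])
_,s=shot('scene','s3')
C=np.zeros((600,640,3),np.uint8);C[:240]=im[60:300];C[240:600]=cv2.resize(s[190:340,200:400],(480,360))[:, :480] if 0 else np.pad(cv2.resize(s[190:340,200:400],(480,360)),((0,0),(0,160),(0,0)))
cv2.imwrite('pics/w3.png',C[:,:,::-1])
E
```

```text
[473.03627167 161.86679381  88.78694001] [-3.14091227e+00 -8.49009424e-04 -5.77004521e-01] 75.56869427908875
```

View pics/w3.png

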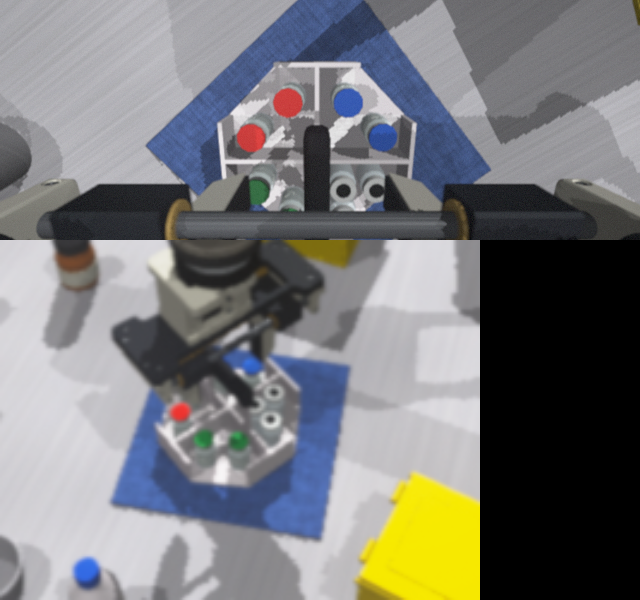

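The bar lies along the tool's x axis, centred between the fingers at column 316. Next I close and lift.

Call:
arm_command([
  [0,0,0],
  [0,0,0],
  [0,0,0],
  [0,0,0],
  [0,0,0],
], gripper=[40,24,18,15,10], twist=[0,0,0,0,0])

```text
time: 6.55
tool_pos: [472.6, 161.8, 88.2]
tcp_rot: [3.142, -0.0, -0.577]
contact_force: [-0.3, -0.6, -0.5]
grip_width: 17.5
finger_force: 0.0
```

Call:
arm_command([
  [0,0,0],
  [0,0,0],
  [0,0,0],
  [0,0,-0.1],
  [0,0,-0.2],
], gripper=[8,5,5,5,5], twist=[0,0,0,0,0])

```text
time: 7.18
tool_pos: [472.0, 161.7, 95.4]
tcp_rot: [3.14, 0.001, -0.577]
contact_force: [-0.8, 0.5, -2.3]
grip_width: 14.0
finger_force: 30.0
```

Call:
arm_command([
  [0,0,-0.4],
  [0,0,-0.6],
  [0,0,-0.6],
  [0,0,-0.6],
  [0,0,-0.6],
], gripper=[5,5,5,5,5], twist=[0,0,0,0,0])

```text
time: 7.8
tool_pos: [472.7, 161.8, 167.3]
tcp_rot: [-3.141, -0.001, -0.577]
contact_force: [0.2, -0.4, -3.1]
grip_width: 13.8
finger_force: 30.0
```

Call:
arm_command([
  [0,0,-0.6],
  [0,0,-0.6],
  [0,0,-0.6],
  [0,0,-0.5],
  [0,0,-0.3],
], gripper=[5,5,5,5,5], twist=[0,0,0,0,0])

```text
time: 8.43
tool_pos: [472.7, 161.8, 231.8]
tcp_rot: [-3.141, -0.001, -0.577]
contact_force: [0.5, -0.1, -4.6]
grip_width: 13.5
finger_force: 30.0
```

```bash
python3 - <<'E'
from h import *
o=get_obs();print(o['tool_pos'],o['contact_force'],o['moment'])
_,s=shot('scene','s4');cv2.imwrite('pics/s4.png',cv2.resize(s[130:330,200:420],None,fx=2.5,fy=2.5)[:,:,::-1])
E
```

```text
[472.70552217 161.83558728 231.83157952] [ 0.50620244 -0.13473449 -4.55455722] [0.06660208 0.02436648 0.00555374]
```

View pics/s4.png

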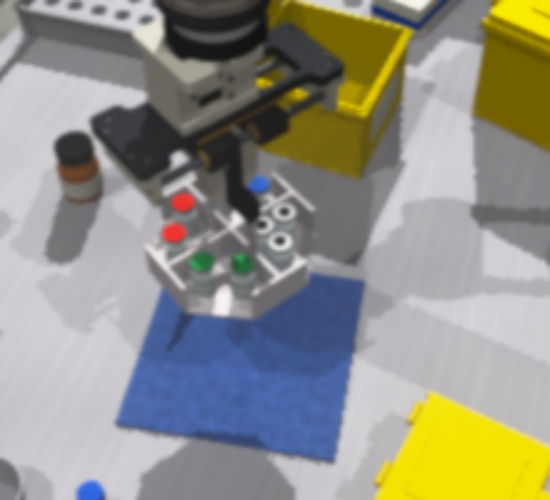

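The tray is lifted and level, with all vials in their bays. Now I carry it to the tub's left wall.

Call:
arm_command([
  [0.22,0.3,0],
  [0.37,0.5,0],
  [0.52,0.7,0],
  [0.6,0.8,0],
  [0.6,0.8,0],
], gripper=[5,5,5,5,5], twist=[0,0,0,0,0])

```text
time: 9.1
tool_pos: [478.3, 63.5, 230.2]
tcp_rot: [3.141, 0.001, -0.578]
contact_force: [-0.1, -0.1, -3.9]
grip_width: 13.7
finger_force: 30.0
```

Call:
arm_command([
  [0.6,0.8,0],
  [0.6,0.8,0],
  [0.6,0.8,0],
  [0.6,0.8,0],
  [0.6,0.8,0],
], gripper=[5,5,5,5,5], twist=[0,0,0,0,0])

```text
time: 9.72
tool_pos: [486.3, -61.3, 230.2]
tcp_rot: [3.141, 0.001, -0.578]
contact_force: [0.9, 0.8, -3.8]
grip_width: 14.0
finger_force: 30.0
```

Call:
arm_command([
  [0.6,0.8,0],
  [0.6,0.8,0],
  [0.52,0.7,0],
  [0.37,0.5,0],
  [0.26,0.35,0],
], gripper=[5,5,5,5,5], twist=[0,0,0,0,0])

```text
time: 10.35
tool_pos: [492.8, -158.5, 230.4]
tcp_rot: [3.141, 0.001, -0.578]
contact_force: [0.1, 0.8, -4.1]
grip_width: 13.7
finger_force: 30.0
```

Call:
arm_command([
  [0,0,0],
  [0,0,0],
  [0,0,0],
  [0,0,0],
  [0,0,0],
], gripper=[5,5,5,5,5], twist=[-0.5,-1,-1,-1,-1])

```text
time: 10.98
tool_pos: [493.0, -157.3, 230.6]
tcp_rot: [-3.141, 0.0, -0.181]
contact_force: [0.2, -0.1, -4.3]
grip_width: 13.9
finger_force: 30.0
```

Call:
arm_command([
  [0,0,0],
  [0,0,0],
  [0,0,0],
  [0,0,0],
  [0,0,0],
], gripper=[5,5,5,5,5], twist=[-1,-1,-1,-1,-1])

```text
time: 11.6
tool_pos: [493.1, -157.3, 230.6]
tcp_rot: [-3.141, 0.0, 0.255]
contact_force: [-0.2, -0.9, -3.5]
grip_width: 13.3
finger_force: 30.0
```

Call:
arm_command([
  [0,0,0],
  [0,0,0],
  [0,0,0],
  [0,0,0],
  [0,0,0],
], gripper=[5,5,5,5,5], twist=[-1,-1,-1,-1,-1])

```text
time: 12.22
tool_pos: [493.0, -157.3, 230.6]
tcp_rot: [-3.141, 0.0, 0.691]
contact_force: [-0.2, 0.1, -4.2]
grip_width: 13.5
finger_force: 30.0
```

```bash
python3 - <<'E'
from h import *
o=get_obs();print(o['tool_pos'],o['tcp_rot'],o['contact_force'],o['joint_positions'])
c,w=shot('wrist','w5');_,s=shot('scene','s5');np.save('pics/w5obs.npy',np.r_[o['tool_pos'],o['tcp_rot']])
C=np.zeros((600,640,3),np.uint8);C[:280]=w[:280];C[280:600,:640]=cv2.resize(s[70:230,230:550],(640,320))
cv2.imwrite('pics/c5.png',C[:,:,::-1])
cen=np.array([490,-183,110]);X=np.array([.9965,-.0837,0]);Y=np.array([.0837,.9965,0])
print(proj(c,[cen+a*X+b*Y for a in(-80,80) for b in(-80,80)]).round())
E
```

```text
[ 493.04754362 -157.29994322  230.60564531] [-3.14124745e+00  9.63421099e-05  6.91413753e-01] [-0.19398076  0.08293121 -4.1795502 ] [-4.57026916e-01  3.25434375e-01  1.53746909e+00  5.59909158e-05
  1.27904354e+00  4.22339560e-01]
[[335. 312.]
 [219. 214.]
 [452. 212.]
 [336.  89.]]
```

View pics/c5.png

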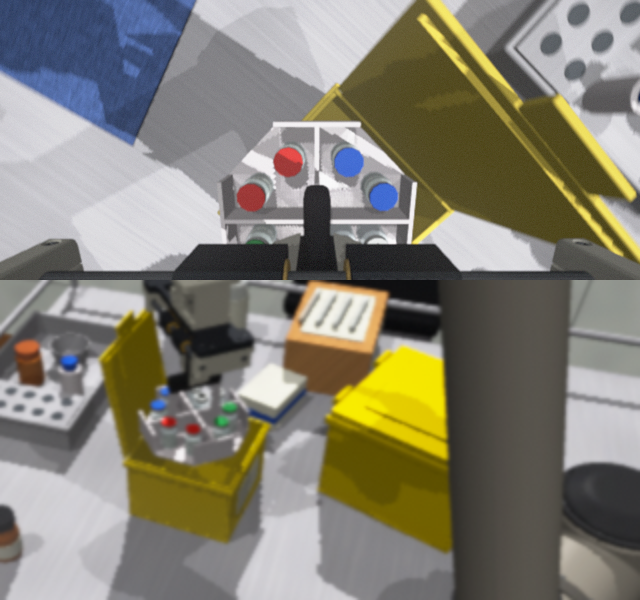

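The tray is above the tub with the used corner pointing away from the left wall. The tub corners at (337,88) and (449,211) match my prediction. I lower it until the red-side underside rests on the left rim, then tip about that edge.

Call:
arm_command([
  [0,0,0.4],
  [0,0,0.4],
  [0,0,0.3],
  [0,0,0.2],
  [0,0,0.1],
], gripper=[5,5,5,5,5], twist=[-0.1,0,0,0,0])

```text
time: 12.95
tool_pos: [493.1, -157.4, 195.4]
tcp_rot: [-3.141, 0.0, 0.697]
contact_force: [0.2, 0.2, -3.7]
grip_width: 13.7
finger_force: 30.0
```

Call:
arm_command([
  [-0.08,0.08,0.09],
  [-0.08,0.08,0.09],
  [-0.08,0.08,0.09],
  [-0.08,0.08,0.09],
  [-0.08,0.08,0.09],
], gripper=[5,5,5,5,5], twist=[0,0,0,0,0])

```text
time: 13.58
tool_pos: [492.3, -172.3, 185.2]
tcp_rot: [3.14, -0.0, 0.697]
contact_force: [-1.9, -0.6, 4.8]
grip_width: 14.2
finger_force: 31.0
```

Call:
arm_command([
  [-0.05,0.05,0.06],
  [-0.05,0.05,0.06],
  [-0.05,0.05,0.06],
  [-0.05,0.05,0.06],
  [0,0,0],
], gripper=[5,5,5,5,5], twist=[0,0,0,0,0])

```text
time: 14.2
tool_pos: [491.7, -179.3, 179.1]
tcp_rot: [3.14, -0.0, 0.696]
contact_force: [-1.1, 0.1, 5.3]
grip_width: 14.8
finger_force: 31.4
```

```bash
cat > tilt.py <<'E'
from h import *
from scipy.optimize import least_squares
def caps(im):
    h=cv2.cvtColor(im,cv2.COLOR_RGB2HSV);out=[]
    for m in((((h[...,0]<6)|(h[...,0]>174))&(h[...,1]>150)&(h[...,2]>90)),((h[...,0]>105)&(h[...,0]<122)&(h[...,1]>150)&(h[...,2]>90))):
        m=m.copy();m[:60]=0;m[300:]=0;m[:,:190]=0;m[:,450:]=0
        k,l,st,ce=cv2.connectedComponentsWithStats(m.astype(np.uint8));i=1+np.argsort(-st[1:,4])[:2]
        out+=sorted([tuple(ce[j]) for j in i if st[j,4]>40])
    return np.array(out)
c=get_calibration('wrist');K=c['mtx'];M=np.linalg.inv(c['mount'])
def pj(P):
    q=(M@np.c_[P,np.ones(len(P))].T)[:3];q=K@q;return (q[:2]/q[2]).T
def back(uv,z):
    A=c['mount'];d=(A[:3,:3]@np.linalg.inv(K)@np.c_[uv,np.ones(len(uv))].T).T;return A[:3,3]+d*((z-A[2,3])/d[:,2])[:,None]
flat=caps(np.load('pics/w5.npy'));P0=back(flat,84.4-43)  # tool frame, cap top 43 above underside
if __name__=='__main__':
    import sys
    o=get_obs();_,w=shot('wrist',sys.argv[1]);n=caps(w);print(flat.round(),n.round(),o['grip_width'],o['contact_force'],sep='\n')
    print('P0',P0.round())
    if len(n)==4:
        G=np.array([0,0,-7.])
        f=lambda a:(pj((R.from_rotvec([a[0],a[1],0]).apply(P0-G))+G+[0,0,a[2]])-n).ravel()
        r=least_squares(f,[0,0,0]);print('tilt deg (tool x,y), slip',np.degrees(r.x[:2]),r.x[2],np.abs(r.fun).max())
E
python3 tilt.py w6
```

```text
[[251. 197.]
 [288. 162.]
 [348. 162.]
 [383. 197.]]
[[234. 192.]
 [273. 153.]
 [337. 150.]
 [371. 182.]]
14.80363074821016
[-1.12320247  0.07150084  5.26269062]
P0 [[ 19. -46.  41.]
 [ 44. -20.  41.]
 [ 43.  21.  41.]
 [ 20.  45.  41.]]
tilt deg (tool x,y), slip [10.17496431 10.38737813] -0.1940305592375462 0.4640675099730629
```

Call:
arm_command([
  [-0.03,0.03,0.045],
  [-0.03,0.03,0.045],
  [-0.03,0.03,0.045],
  [0,0,0],
  [0,0,0],
], gripper=[5,5,5,5,5], twist=[0,0,0,0,0])

```text
time: 14.88
tool_pos: [491.5, -182.5, 175.9]
tcp_rot: [3.139, -0.0, 0.696]
contact_force: [-1.4, -1.0, 5.6]
grip_width: 15.0
finger_force: 31.8
```

```bash
python3 tilt.py w7|tail -7
```

```text
15.017716905063496
[-1.41137205 -1.01908608  5.58078859]
P0 [[ 19. -46.  41.]
 [ 44. -20.  41.]
 [ 43.  21.  41.]
 [ 20.  45.  41.]]
tilt deg (tool x,y), slip [12.06006075 12.27837564] -0.1700219788971425 0.5235615920496457
```

Call:
arm_command([
  [-0.03,0.03,0.045],
  [-0.03,0.03,0.045],
  [-0.03,0.03,0.045],
  [0,0,0],
  [0,0,0],
], gripper=[5,5,5,5,5], twist=[0,0,0,0,0])

```text
time: 15.55
tool_pos: [491.3, -185.7, 172.5]
tcp_rot: [3.139, -0.0, 0.696]
contact_force: [-0.6, 0.5, 4.9]
grip_width: 15.1
finger_force: 32.0
```

```bash
python3 tilt.py w8|tail -11
```

```text
[[229. 190.]
 [267. 150.]
 [333. 146.]
 [366. 177.]]
15.102453280210444
[-0.64117813  0.45087404  4.88309521]
P0 [[ 19. -46.  41.]
 [ 44. -20.  41.]
 [ 43.  21.  41.]
 [ 20.  45.  41.]]
tilt deg (tool x,y), slip [14.03241042 14.44875572] -0.30617240312824334 0.8585819965239239
```

Call:
arm_command([
  [-0.03,0.03,0.045],
  [-0.03,0.03,0.045],
  [-0.03,0.03,0.045],
  [0,0,0],
  [0,0,0],
], gripper=[5,5,5,5,5], twist=[0,0,0,0,0])

```text
time: 16.23
tool_pos: [491.0, -188.7, 169.0]
tcp_rot: [3.14, -0.0, 0.697]
contact_force: [-0.1, -1.1, 5.7]
grip_width: 15.6
finger_force: 32.1
```

Call:
arm_command([
  [0,0,0],
  [0,0,0],
  [0,0,0],
  [0,0,0],
  [0,0,0],
], gripper=[5,5,5,5,5], twist=[0,0,0,0,0])

```text
time: 16.85
tool_pos: [491.0, -188.8, 169.0]
tcp_rot: [3.139, -0.0, 0.697]
contact_force: [-0.7, -0.6, 4.9]
grip_width: 15.5
finger_force: 32.1
```

```bash
python3 tilt.py w9|tail -11; python3 - <<'E'
from h import *
for n in('scene','top'): shot(n,n+'9')
w=np.load('pics/w9.npy');s=np.load('pics/scene9.npy');t=np.load('pics/top9.npy')
C=np.zeros((580,640,3),np.uint8);C[:260]=w[:260];C[260:580,:320]=cv2.resize(s[110:210,270:370],(320,320));C[260:580,320:]=cv2.resize(t[135:235,330:430],(320,320))
cv2.imwrite('pics/c9.png',C[:,:,::-1])
E
```

```text
[[226. 190.]
 [265. 149.]
 [331. 144.]
 [364. 175.]]
15.532096880479864
[-0.67454882 -0.55105734  4.92468573]
P0 [[ 19. -46.  41.]
 [ 44. -20.  41.]
 [ 43.  21.  41.]
 [ 20.  45.  41.]]
tilt deg (tool x,y), slip [15.91610372 16.47470753] -0.1666473259567956 1.050066754766533
```

View pics/c9.png

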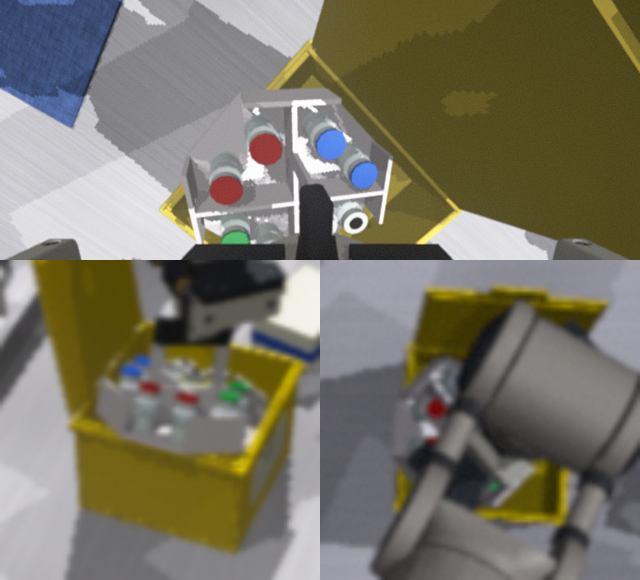

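The tray is tipped about 23° with its red side on the left rim. One used vial's collar is still visible at (353,220), and the capped vials haven't moved. I tip further in small steps.

Call:
arm_command([
  [-0.03,0.03,0.05],
  [-0.03,0.03,0.05],
  [-0.02,0.02,0.04],
  [0,0,0],
  [0,0,0],
], gripper=[5,5,5,5,5], twist=[0,0,0,0,0])

```text
time: 17.62
tool_pos: [490.7, -191.7, 165.3]
tcp_rot: [3.139, -0.0, 0.697]
contact_force: [0.2, -3.0, 3.5]
grip_width: 15.9
finger_force: 32.2
```

```bash
python3 tilt.py w10|tail -11; python3 - <<'E'
import numpy as np
for a,b in(('w8','w9'),('w9','w10')):
    A,B=[np.load(f'pics/{n}.npy').astype(int)[195:245,335:385] for n in(a,b)];print(np.abs(A-B).mean())
E
```

```text
[[240. 198.]
 [274. 161.]
 [353. 166.]
 [374. 180.]]
15.932249676616141
[ 0.21703363 -3.03034631  3.51910668]
P0 [[ 19. -46.  41.]
 [ 44. -20.  41.]
 [ 43.  21.  41.]
 [ 20.  45.  41.]]
tilt deg (tool x,y), slip [5.72242729 5.30790677] -6.230878427127947 11.304798478884635
50.03386666666667
54.7756
```

Call:
arm_command([
  [-0.03,0.03,0.05],
  [-0.02,0.02,0.04],
  [0,0,0],
  [0,0,0],
  [0,0,0],
], gripper=[5,5,5,5,5], twist=[0,0,0,0,0])

```text
time: 18.3
tool_pos: [490.5, -193.3, 163.0]
tcp_rot: [3.14, -0.0, 0.697]
contact_force: [0.7, -2.7, 5.3]
grip_width: 16.0
finger_force: 32.2
```

```bash
python3 tilt.py w11|tail -11; python3 - <<'E'
import numpy as np,cv2
for a,b in(('w10','w11'),):
    A,B=[np.load(f'pics/{n}.npy').astype(int)[195:245,335:385] for n in(a,b)];print(np.abs(A-B).mean())
C=np.hstack([cv2.resize(np.load(f'pics/{n}.npy')[80:245,180:410],None,fx=1.7,fy=1.7) for n in('w9','w11')])
cv2.imwrite('pics/c11.png',C[:,:,::-1])
E
```

```text
[[238. 198.]
 [273. 160.]
 [352. 164.]
 [372. 178.]]
15.999312723069544
[ 0.69303652 -2.72814605  5.33010127]
P0 [[ 19. -46.  41.]
 [ 44. -20.  41.]
 [ 43.  21.  41.]
 [ 20.  45.  41.]]
tilt deg (tool x,y), slip [6.65160118 6.22319626] -5.783831945898321 11.623780739297786
20.633466666666667
```

Call:
arm_command([
  [-0.03,0.03,0.06],
  [0,0,0],
  [0.04,0.04,0],
  [-0.04,-0.04,0],
  [0,0,0],
], gripper=[5,5,5,5,5], twist=[0,0,0,0,0])

```text
time: 18.98
tool_pos: [490.5, -194.4, 161.6]
tcp_rot: [3.139, -0.0, 0.697]
contact_force: [0.9, -3.1, 5.0]
grip_width: 16.1
finger_force: 32.0
```

Call:
arm_command([
  [0.05,-0.05,-0.08],
  [0.1,-0.1,-0.15],
  [0.1,-0.1,-0.15],
  [0.1,-0.1,-0.14],
  [0.1,-0.1,-0.14],
], gripper=[5,5,5,5,5], twist=[0,0,0,0,0])

```text
time: 19.6
tool_pos: [490.9, -177.3, 177.4]
tcp_rot: [-3.14, 0.001, 0.697]
contact_force: [-0.9, -0.7, -2.8]
grip_width: 15.0
finger_force: 28.0
```

Call:
arm_command([
  [0.1,-0.1,-0.14],
  [0.1,-0.1,-0.14],
  [0.1,-0.1,-0.14],
  [0.1,-0.1,-0.14],
  [0.1,-0.1,-0.14],
], gripper=[5,5,5,5,5], twist=[0,0,0,0,0])

```text
time: 20.23
tool_pos: [492.9, -159.8, 195.2]
tcp_rot: [-3.141, -0.0, 0.697]
contact_force: [0.2, -0.0, -3.2]
grip_width: 14.7
finger_force: 28.9
```

Call:
arm_command([
  [0,0,-0.2],
  [0,0,-0.3],
  [0,0,-0.3],
  [0,0,-0.3],
  [0,0,-0.2],
], gripper=[5,5,5,5,5], twist=[0,0,0,0,0])

```text
time: 20.85
tool_pos: [493.1, -160.4, 228.2]
tcp_rot: [3.141, -0.0, 0.697]
contact_force: [0.6, 0.4, -3.2]
grip_width: 13.8
finger_force: 29.3
```

```bash
python3 - <<'E'
from tilt import *
o=get_obs();print(o['tool_pos'],o['contact_force'],o['moment'],o['grip_width'])
_,w=shot('wrist','w12');n11=caps(np.load('pics/w11.npy'));n=caps(w);print(n11.round(),n.round())
# slid cap tops in tray frame, taking w11 tilt 26.5deg diag (18.7 each)
G=np.array([0,0,-7.])
Rt=R.from_rotvec(np.radians([18.7,18.7,0])).as_matrix()
A=c['mount'];d=(A[:3,:3]@np.linalg.inv(K)@np.c_[n11,np.ones(4)].T).T
P=[]
for di in d: # intersect ray with tilted plane z_tray = 41.4
    a=Rt.T@(A[:3,3]-G);b=Rt.T@di;P.append(a+b*((41.4+7-a[2])/b[2])+G)
P=np.array(P);print('slid caps',P.round())
f=lambda a:(pj((R.from_rotvec([a[0],a[1],0]).apply(P-G))+G+[0,0,a[2]])-n).ravel()
r=least_squares(f,[0,0,0]);print('tilt',np.degrees(r.x[:2]),r.x[2],np.abs(r.fun).max())
E
```

```text
[ 493.05191693 -160.39164523  228.23535964] [ 0.61058978  0.36932359 -3.19287031] [-0.09544301  0.04884124  0.01339788] 13.81124408440484
[[238. 198.]
 [273. 160.]
 [352. 164.]
 [372. 178.]] [[257. 193.]
 [291. 160.]
 [370. 172.]
 [393. 189.]]
slid caps [[ 12. -36.  41.]
 [ 35. -14.  41.]
 [ 26.  39.  41.]
 [ 13.  56.  41.]]
tilt [ 4.34483214 14.02568749] 2.5412680343677763 0.8272539904639871
```

Call:
arm_command([
  [0.1,-0.1,0],
  [0.2,-0.2,0],
  [0.3,-0.3,0],
  [0.35,-0.35,0],
  [0.35,-0.35,0],
], gripper=[5,5,5,5,5], twist=[0,0,0,0,0])

```text
time: 21.52
tool_pos: [497.0, -113.3, 227.5]
tcp_rot: [-3.141, -0.0, 0.697]
contact_force: [-0.2, -0.6, -3.2]
grip_width: 13.9
finger_force: 29.3
```

Call:
arm_command([
  [0.35,-0.35,0],
  [0.35,-0.35,0],
  [0.35,-0.35,0],
  [0.25,-0.25,0],
  [0.15,-0.15,0],
], gripper=[5,5,5,5,5], twist=[0,0,0,0,0])

```text
time: 22.15
tool_pos: [501.6, -62.9, 227.6]
tcp_rot: [3.141, 0.0, 0.697]
contact_force: [-0.3, -0.1, -2.8]
grip_width: 13.8
finger_force: 29.3
```

Call:
arm_command([
  [0,0,0.25],
  [0,0,0.3],
  [0,0,0.25],
  [0,0,0.2],
  [0,0,0.15],
], gripper=[5,5,5,5,5], twist=[0,0,0,0,0])

```text
time: 22.78
tool_pos: [504.5, -63.1, 201.3]
tcp_rot: [3.136, -0.007, 0.696]
contact_force: [4.0, 4.7, 13.0]
grip_width: 13.8
finger_force: 30.0
```

Call:
arm_command([
  [0,0,0.04],
  [0,0,0.04],
  [0,0,0.04],
  [0,0,0],
  [0,0,0],
], gripper=[5,5,5,5,5], twist=[0,0,0,0,0])

```text
time: 23.4
tool_pos: [504.3, -63.5, 198.1]
tcp_rot: [3.136, -0.006, 0.696]
contact_force: [4.3, 3.2, 9.3]
grip_width: 13.7
finger_force: 30.0
```

```bash
cat > t2.py <<'E'
from tilt import *
import sys
o=get_obs();print(o['tool_pos'],o['contact_force'],o['moment'],o['grip_width'])
_,w=shot('wrist',sys.argv[1]);n=caps(w);print(n.round())
P=np.array([[12.,-36,41.4],[35,-14,41.4],[26,39,41.4],[13,56,41.4]]);G=np.array([0,0,-7.])
f=lambda a:(pj((R.from_rotvec([a[0],a[1],0]).apply(P-G))+G+[0,0,a[2]])-n).ravel()
r=least_squares(f,[0,0,0]);print('tilt',np.degrees(r.x[:2]),r.x[2],np.abs(r.fun).max())
E
python3 t2.py w13
```

```text
[504.27313012 -63.52537985 198.0727509 ] [4.32026782 3.17960087 9.2611139 ] [ 0.53964071 -0.59672016 -0.0226532 ] 13.74006138055561
[[264. 203.]
 [297. 171.]
 [373. 185.]
 [397. 203.]]
tilt [0.37884435 2.31262103] 1.9101592083963395 1.2082885651166748
```

The tray is back to within about 2° of level. Next I carry it to the mat.

Call:
arm_command([
  [0,0,-0.1],
  [0,0,-0.25],
  [0,0,-0.35],
  [0,0,-0.35],
  [0,0,-0.25],
], gripper=[5,5,5,5,5], twist=[0,0,0,0,0])

```text
time: 24.08
tool_pos: [501.6, -63.5, 229.0]
tcp_rot: [3.141, -0.0, 0.697]
contact_force: [0.6, 0.3, -3.7]
grip_width: 14.1
finger_force: 30.0
```

Call:
arm_command([
  [0.12,-0.2,0],
  [0.23,-0.4,0],
  [0.35,-0.6,0],
  [0.38,-0.65,0],
  [0.38,-0.65,0],
], gripper=[5,5,5,5,5], twist=[0,0,0,0,0])

```text
time: 24.7
tool_pos: [489.0, 9.6, 228.3]
tcp_rot: [-3.141, 0.0, 0.697]
contact_force: [-0.0, -0.2, -3.4]
grip_width: 14.0
finger_force: 30.0
```

Call:
arm_command([
  [0.38,-0.65,0],
  [0.38,-0.65,0],
  [0.38,-0.65,0],
  [0.38,-0.65,0],
  [0.38,-0.65,0],
], gripper=[5,5,5,5,5], twist=[0,0,0,0,0])

```text
time: 25.32
tool_pos: [473.3, 102.2, 228.3]
tcp_rot: [3.142, -0.0, 0.697]
contact_force: [0.3, 0.3, -3.2]
grip_width: 13.6
finger_force: 30.0
```

Call:
arm_command([
  [0.38,-0.65,0],
  [0.35,-0.6,0],
  [0.29,-0.5,0],
  [0.17,-0.3,0],
  [0.12,-0.2,0],
], gripper=[5,5,5,5,5], twist=[0,0,0,0,0])

```text
time: 25.95
tool_pos: [462.7, 165.3, 228.3]
tcp_rot: [3.141, 0.0, 0.697]
contact_force: [-0.2, -0.3, -4.3]
grip_width: 14.0
finger_force: 30.0
```

```bash
python3 t2.py w14; python3 - <<'E'
from h import *
_,t=shot('top','t14');_,s=shot('scene','s14')
C=np.zeros((600,700,3),np.uint8);C[:300,:360]=cv2.resize(t[135:235,335:455],(360,300));C[300:,:360]=cv2.resize(s[80:205,275:425],(360,300));C[:480,360:]=cv2.resize(s[180:352,215:337],(340,480))
cv2.imwrite('pics/c14.png',C[:,:,::-1])
E
```

```text
[462.66277524 165.29539872 228.31106177] [-0.15282973 -0.26691317 -4.25252288] [-0.06720635  0.03613985  0.01640798] 13.984586638072374
[[264. 203.]
 [297. 170.]
 [374. 184.]
 [397. 202.]]
tilt [0.28888059 3.05801857] 1.9260009435293022 1.3913750124925741
```

View pics/c14.png

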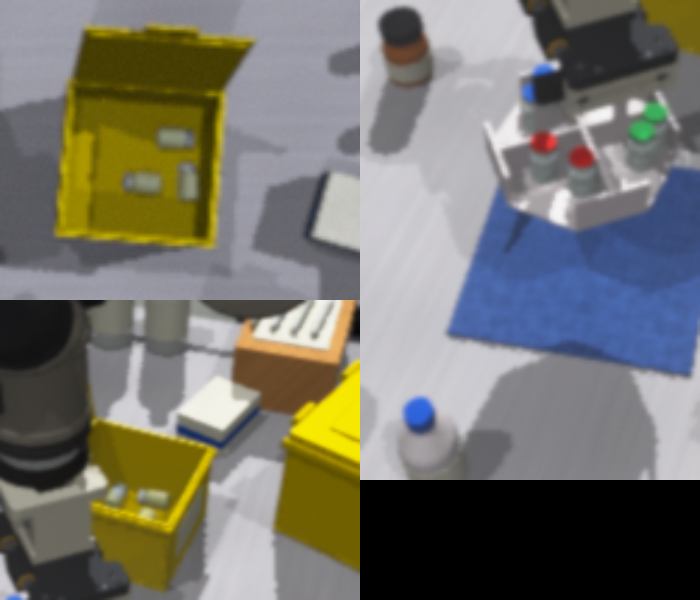

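The last picture shows three bare vials lying in the tub, at crop positions (175,138), (145,183) and (188,183). All six capped vials are in their bays. I set the tray down.

Call:
arm_command([
  [0,0,0.2],
  [0,0,0.4],
  [0,0,0.5],
  [0,0,0.5],
  [0,0,0.5],
], gripper=[5,5,5,5,5], twist=[0,0,0,0,0])

```text
time: 26.72
tool_pos: [462.6, 164.8, 174.7]
tcp_rot: [-3.141, 0.001, 0.697]
contact_force: [-0.3, 0.0, -2.7]
grip_width: 13.5
finger_force: 30.0
```

Call:
arm_command([
  [0,0,0.5],
  [0,0,0.5],
  [0,0,0.5],
  [0,0,0.5],
  [0,0,0.5],
], gripper=[5,5,5,5,5], twist=[0,0,0,0,0])

```text
time: 27.35
tool_pos: [462.8, 164.9, 112.5]
tcp_rot: [3.141, -0.0, 0.697]
contact_force: [0.2, -0.3, -3.9]
grip_width: 13.6
finger_force: 30.0
```

Call:
arm_command([
  [0,0,0.25],
  [0,0,0.15],
  [0,0,0.1],
  [0,0,0.06],
  [0,0,0.06],
], gripper=[5,5,5,5,5], twist=[0,0,0,0,0])

```text
time: 27.98
tool_pos: [462.9, 164.9, 98.0]
tcp_rot: [3.141, -0.0, 0.697]
contact_force: [0.4, -0.1, -3.8]
grip_width: 13.7
finger_force: 30.0
```

Call:
arm_command([
  [0,0,0.06],
  [0,0,0.06],
  [0,0,0.06],
  [0,0,0.06],
  [0,0,0.04],
], gripper=[5,5,5,5,5], twist=[0,0,0,0,0])

```text
time: 28.6
tool_pos: [464.0, 165.6, 91.8]
tcp_rot: [3.141, -0.003, 0.696]
contact_force: [2.3, 3.4, 5.8]
grip_width: 13.4
finger_force: 30.0
```

Call:
arm_command([
  [0,0,0.04],
  [0,0,0.03],
  [0,0,0.02],
  [0,0,0],
  [0,0,0],
], gripper=[5,5,5,5,5], twist=[0,0,0,0,0])

```text
time: 29.22
tool_pos: [464.9, 165.8, 90.2]
tcp_rot: [3.139, -0.006, 0.697]
contact_force: [3.0, 3.5, 7.3]
grip_width: 13.4
finger_force: 30.0
```

Call:
arm_command([
  [0,0,0],
  [0,0,0],
  [0,0,0],
  [0,0,0],
  [0,0,0],
], gripper=[16,24,40,60,80], twist=[0,0,0,0,0])

```text
time: 29.85
tool_pos: [462.7, 164.8, 88.5]
tcp_rot: [-3.142, 0.0, 0.697]
contact_force: [0.3, 0.1, -0.2]
grip_width: 49.1
finger_force: 0.0
```

Call:
arm_command([
  [0,0,0],
  [0,0,-0.2],
  [0,0,-0.6],
  [0,0,-1],
  [0,0,-1],
], gripper=[91,91,91,91,91], twist=[0,0,0,0,0])

```text
time: 30.48
tool_pos: [462.7, 164.9, 159.6]
tcp_rot: [3.141, 0.0, 0.697]
contact_force: [0.6, 0.0, 0.3]
grip_width: 91.1
finger_force: 0.0
```

```bash
python3 - <<'E'
from h import *
o=get_obs();print(o['tool_pos'],o['contact_force'])
c,w=shot('wrist','w15')
h=cv2.cvtColor(w,cv2.COLOR_RGB2HSV);Y=np.arange(400)[:,None]<245
for nm,m in(('red',((h[...,0]<6)|(h[...,0]>174))),('blue',(h[...,0]>107)&(h[...,0]<122)&(h[...,2]>150)),('green',(h[...,0]>50)&(h[...,0]<85))):
    m=m&(h[...,1]>140)&(h[...,2]>70)&Y
    k,l,st,ce=cv2.connectedComponentsWithStats(m.astype(np.uint8))
    for j in range(1,k):
        if st[j,4]>50:print(nm,ray(c,ce[j],47)[0,:2].round())
m=np.zeros(w.shape[:2],np.uint8);m[100:250,270:360]=(w.max(2)<45)[100:250,270:360]
k,l,st,ce=cv2.connectedComponentsWithStats(m);j=1+np.argmax(st[1:,4]);P=np.argwhere(l==j)[:,::-1];print('bar',st[j],cv2.minAreaRect(ray(c,P,100)[:,:2].astype(np.float32)))
E
```

```text
[462.65771291 164.8862382  159.57213906] [0.6285489  0.00222374 0.29311819]
red [484. 199.]
red [451. 202.]
blue [510. 153.]
blue [511. 131.]
bar [310 197  12  53 209] ((456.4887390136719, 161.26377868652344), (42.57899856567383, 8.671744346618652), 39.54907989501953)
```

The tray is standing on the mat with its centre within about 10 mm of the mat's middle. Now I go behind the lid with the fingers closed.

Call:
arm_command([
  [0,0,-1],
  [0,0,-1],
  [0,0,-1],
  [0,0,-1],
  [0,0,-1],
], gripper=[60,30,0,0,0], twist=[0,1,1,1,1])

```text
time: 31.15
tool_pos: [462.6, 164.9, 284.2]
tcp_rot: [3.142, 0.0, 0.345]
contact_force: [-0.3, -0.5, 0.3]
grip_width: 45.5
finger_force: 0.0
```

Call:
arm_command([
  [0,0,-0.4],
  [0,0,-0.4],
  [0,0,-0.4],
  [0,0,-0.4],
  [0,0,-0.4],
], gripper=[0,0,0,0,0], twist=[1,1,1,1,0.95])

```text
time: 31.78
tool_pos: [462.6, 164.9, 333.7]
tcp_rot: [3.141, 0.0, -0.087]
contact_force: [0.7, -0.5, 1.2]
grip_width: 0.9
finger_force: 0.0
```

Call:
arm_command([
  [0.59,0.92,0],
  [0.59,0.92,0],
  [0.59,0.92,0],
  [0.59,0.92,0],
  [0.59,0.92,0],
], gripper=[0,0,0,0,0], twist=[0,0,0,0,0])

```text
time: 32.4
tool_pos: [526.8, 43.3, 333.3]
tcp_rot: [3.142, 0.0, -0.084]
contact_force: [-0.3, -0.1, 0.2]
grip_width: 0.7
finger_force: 0.0
```

Call:
arm_command([
  [0.59,0.92,0],
  [0.59,0.92,0],
  [0.59,0.92,0],
  [0.59,0.92,0],
  [0.59,0.92,0],
], gripper=[0,0,0,0,0], twist=[0,0,0,0,0])

```text
time: 33.02
tool_pos: [590.7, -77.5, 333.2]
tcp_rot: [-3.142, 0.0, -0.084]
contact_force: [-0.2, -0.9, -0.6]
grip_width: 0.5
finger_force: 0.0
```

Call:
arm_command([
  [0.59,0.92,0],
  [0.59,0.92,0],
  [0.59,0.92,0],
  [0.59,0.92,0],
  [0.59,0.92,0],
], gripper=[0,0,0,0,0], twist=[0,0,0,0,0])

```text
time: 33.65
tool_pos: [654.5, -198.3, 333.2]
tcp_rot: [-3.141, 0.0, -0.084]
contact_force: [1.3, 0.6, 0.4]
grip_width: 0.3
finger_force: 0.0
```

```bash
cat > lid.py <<'E'
from h import *
o=get_obs();cen=np.array([490,-183,0.]);X=np.array([.9965,-.0837,0]);Y=np.array([.0837,.9965,0])
p=o['tool_pos']-cen;print('tub frame',(p@X).round(1),(p@Y).round(1),p[2].round(1),o['tcp_rot'].round(3),o['joint_positions'].round(2),o['contact_force'].round(1))
ct=cam('top');_,t=shot('top','tl')
h=cv2.cvtColor(t,cv2.COLOR_RGB2HSV);m=((h[...,0]>20)&(h[...,0]<35)&(h[...,1]>150)&(h[...,2]>40)).astype(np.uint8);m[:130]=0;m[232:]=0;m[:,:345]=0;m[:,425:]=0
k,l,st,ce=cv2.connectedComponentsWithStats(m);j=1+np.argmax(st[1:,4]);print('yellow box',st[j])
for f in(0,.1,.3,.6,1.2,1.57,1.7,1.8,1.9,2.0):
    e=cen+X*(80-176*np.cos(f))+[0,0,110.5+176*np.sin(f)];print(f,proj(ct,e).round()[0],end=' ')
E
python3 lid.py
```

```text
tub frame 165.2 -1.4 333.2 [-3.141  0.    -0.084] [-0.41  0.63  0.77 -0.    1.74  1.25] [1.3 0.6 0.4]
yellow box [395 184  14  33 200]
0 [380. 220.] 0.1 [380. 220.] 0.3 [382. 217.] 0.6 [384. 209.] 1.2 [389. 179.] 1.57 [392. 156.] 1.7 [392. 148.] 1.8 [393. 142.] 1.9 [393. 136.] 2.0 [393. 131.]
```

Call:
arm_command([
  [0,0,0.98],
  [0,0,0.98],
  [0,0,0.98],
  [0,0,0.98],
  [0,0,0],
], gripper=[0,0,0,0,0], twist=[0,0,0,0,0])

```text
time: 34.33
tool_pos: [653.0, -196.9, 233.2]
tcp_rot: [-3.14, 0.005, -0.084]
contact_force: [-0.1, -0.1, 0.5]
grip_width: 0.8
finger_force: 0.0
```

Call:
arm_command([
  [-0.6,0,0],
  [-0.6,0,0],
  [-0.6,0,0],
  [-0.6,0,0],
  [-0.6,0,0],
], gripper=[0,0,0,0,0], twist=[0,0,0,0,0])

```text
time: 34.95
tool_pos: [579.8, -191.3, 237.4]
tcp_rot: [3.141, -0.003, -0.084]
contact_force: [1.5, -0.8, -0.1]
grip_width: 0.1
finger_force: 0.5
```

Call:
arm_command([
  [-0.5,0,0.04],
  [-0.5,0,0.08],
  [-0.5,0,0.08],
  [-0.45,0,0.12],
  [-0.4,0,0.15],
], gripper=[0,0,0,0,0], twist=[0,0,0,0,0])

```text
time: 35.58
tool_pos: [520.8, -186.3, 224.5]
tcp_rot: [3.141, -0.002, -0.084]
contact_force: [0.8, -0.0, -0.9]
grip_width: 0.5
finger_force: 0.4
```

```bash
python3 lid.py
```

```text
tub frame 30.9 -0.8 224.5 [ 3.141e+00 -2.000e-03 -8.400e-02] [-0.48  0.39  1.45 -0.    1.29  1.17] [ 0.8 -0.  -0.9]
yellow box [367 183  42  34 713]
0 [380. 220.] 0.1 [380. 220.] 0.3 [382. 217.] 0.6 [384. 209.] 1.2 [389. 179.] 1.57 [392. 156.] 1.7 [392. 148.] 1.8 [393. 142.] 1.9 [393. 136.] 2.0 [393. 131.]
```

Call:
arm_command([
  [-0.48,0,0.25],
  [-0.48,0,0.25],
  [-0.37,0,0.37],
  [-0.37,0,0.37],
  [-0.37,0,0.37],
], gripper=[0,0,0,0,0], twist=[0,0,0,0,0])

```text
time: 36.25
tool_pos: [469.1, -182.0, 183.4]
tcp_rot: [3.141, -0.001, -0.084]
contact_force: [1.2, 0.3, 0.3]
grip_width: -0.1
finger_force: 0.3
```

Call:
arm_command([
  [-0.27,0,0.47],
  [-0.27,0,0.47],
  [-0.27,0,0.47],
  [-0.12,0,0.35],
  [-0.12,0,0.3],
], gripper=[0,0,0,0,0], twist=[0,0,0,0,0])

```text
time: 36.88
tool_pos: [443.0, -179.7, 131.5]
tcp_rot: [3.142, 0.0, -0.084]
contact_force: [-0.6, 0.3, 0.0]
grip_width: 0.6
finger_force: 0.2
```

Call:
arm_command([
  [0,0,0.12],
  [0,0,0.12],
  [0,0,0.1],
  [0,0,0.06],
  [0,0,0],
], gripper=[0,0,0,0,0], twist=[0,0,0,0,0])

```text
time: 37.5
tool_pos: [443.2, -179.7, 122.1]
tcp_rot: [3.141, -0.0, -0.084]
contact_force: [1.0, -0.9, -0.2]
grip_width: 0.3
finger_force: 0.0
```

Call:
arm_command([
  [0,0,0.08],
  [0,0,0.08],
  [0,0,0.08],
  [0,0,0.04],
  [0,0,0],
], gripper=[0,0,0,0,0], twist=[0,0,0,0,0])

```text
time: 38.12
tool_pos: [443.1, -179.6, 115.0]
tcp_rot: [-3.142, 0.0, -0.084]
contact_force: [-1.1, -0.2, 0.7]
grip_width: -0.0
finger_force: 0.0
```

Call:
arm_command([
  [0,0,0.05],
  [0,0,0.03],
  [0,0,0],
  [0,0,0],
  [0,0,0],
], gripper=[0,0,0,0,0], twist=[0,0,0,0,0])

```text
time: 38.75
tool_pos: [443.3, -179.7, 114.5]
tcp_rot: [3.141, -0.001, -0.084]
contact_force: [-4.2, 2.2, 13.7]
grip_width: 0.6
finger_force: 6.7
```

Call:
arm_command([
  [0,0,-0.2],
  [0,0,-0.6],
  [0,0,-1],
  [0,0,-1],
  [0,0,-1],
], gripper=[0,0,0,0,0], twist=[0,0,0,0,0])

```text
time: 39.38
tool_pos: [443.1, -179.6, 208.9]
tcp_rot: [-3.142, 0.0, -0.084]
contact_force: [0.1, 0.3, 0.1]
grip_width: 0.5
finger_force: 0.0
```

Call:
arm_command([
  [0,1,-0.5],
  [0,1,0],
  [0,1,0],
  [0,1,0],
  [0,0,0],
], gripper=[0,0,0,0,0], twist=[0,0,0,0,0])

```text
time: 40.0
tool_pos: [434.5, -280.5, 220.3]
tcp_rot: [-3.142, 0.0, -0.086]
contact_force: [0.7, -0.6, 0.1]
grip_width: 0.1
finger_force: 0.0
```

```bash
python3 lid.py; python3 - <<'E'
from h import *
for n in('scene','top'):
    c,im=shot(n,n+'20');h=cv2.cvtColor(im,cv2.COLOR_RGB2HSV);box=np.zeros(h.shape[:2],bool)
    u=proj(c,[(463,166,47)])[0].astype(int);box[u[1]-40:u[1]+40,u[0]-45:u[0]+45]=1
    for nm,m in(('red',((h[...,0]<6)|(h[...,0]>174))),('green',(h[...,0]>50)&(h[...,0]<85)),('blue',(h[...,0]>107)&(h[...,0]<118)&(h[...,2]>150))):
        k,l,st,ce=cv2.connectedComponentsWithStats((m&(h[...,1]>120)&(h[...,2]>60)&box).astype(np.uint8))
        print(n,nm,[tuple(ray(c,ce[j],47)[0,:2].round()) for j in range(1,k) if st[j,4]>8])
    if n=='scene':
        # lid edge corners at angle 0 vs yellow mask
        h2=((h[...,0]>20)&(h[...,0]<35)&(h[...,1]>150)&(h[...,2]>40))
        X=np.array([.9965,-.0837,0]);Y=np.array([.0837,.9965,0]);C=np.array([490,-183,0.])
        m=h2.copy();m[:, :275]=0;m[:,372:]=0;m[210:]=0;ys,xs=np.where(m);print('scene yellow rows',ys.min(),ys.max(),'cols',xs.min(),xs.max(),'rim pts',proj(c,[C+a*X+b*Y+[0,0,115] for a in(-80,80) for b in(-80,80)]).round().tolist())
        u=proj(c,[C+a*X+b*Y+[0,0,114.5] for a in(-60,-30,0,40) for b in(0,40,60)]).round().astype(int);print('lid pixels',im[u[:,1],u[:,0]].tolist())
E
```

```text
tub frame -47.2 -101.8 220.3 [-3.142  0.    -0.086] [-0.72  0.33  1.56 -0.    1.25  0.94] [ 0.7 -0.6  0.1]
yellow box [ 354  160   56   60 2457]
0 [380. 220.] 0.1 [380. 220.] 0.3 [382. 217.] 0.6 [384. 209.] 1.2 [389. 179.] 1.57 [392. 156.] 1.7 [392. 148.] 1.8 [393. 142.] 1.9 [393. 136.] 2.0 [393. 131.] scene red [(np.float64(485.0), np.float64(201.0)), (np.float64(454.0), np.float64(204.0))]
scene green [(np.float64(417.0), np.float64(154.0))]
scene blue [(np.float64(530.0), np.float64(200.0)), (np.float64(419.0), np.float64(109.0)), (np.float64(378.0), np.float64(235.0)), (np.float64(477.0), np.float64(272.0))]
scene yellow rows 128 200 cols 292 364 rim pts [[365.0, 139.0], [347.0, 172.0], [316.0, 127.0], [293.0, 158.0]]
lid pixels [[239, 224, 8], [239, 224, 8], [239, 223, 8], [239, 224, 5], [239, 224, 10], [214, 189, 12], [239, 223, 5], [238, 221, 6], [233, 213, 9], [244, 230, 0], [241, 226, 0], [226, 201, 9]]
top red [(np.float64(483.0), np.float64(199.0)), (np.float64(452.0), np.float64(202.0))]
top green [(np.float64(418.0), np.float64(162.0)), (np.float64(415.0), np.float64(141.0))]
top blue [(np.float64(511.0), np.float64(143.0))]
```

The lid is flat on the rim, and the tray and its six vials are in place.

```bash
python3 -c "
from plant import *
print(close_job())"
```

```text
the job is handed in; nothing more can be done
None
```

The job is handed in, with no verdict shown: the camera images show the three used vials in the tub and the six unused vials in their bays. The tray was pressed flat and released on its mat, and the lid met firm resistance (about 14 N) at rim height.

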